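Vent the solvent jug and take off its safety cap

ROBOT

A 6-joint arm with a two-finger parallel gripper is mounted at the origin on the work surface. World frame = base frame: x ahead of the robot, y to its left, z up, the work surface at z = 0. Lengths are in m, angles in rad, forces in N, time in s.
With the tool pointing down it reaches from about 0.325 to 0.75 m from the base axis. Payload 7.6 kg.
Tool frame: the origin (TCP) lies at the centre of the arm's flange, where the gripper is bolted on; the fingertips stand 173 mm ahead of it and the grasp point (between the pads) lies 155 mm ahead of it (r.tcp_to_tips is the distance from the TCP to the fingertips, in m); z points along the fingers, y is the direction in which the jaws open and shut (so a half turn about z gives the same grasp; the last joint's range is limited). The gripper opens to 85 mm and grips with 20 to 120 N. Pads are 22 mm wide; open, the fingers measure 114 mm over their backs; the gripper's body (76 mm by 85 mm) begins 54 mm behind the grasp point. The pads swing forward as they close: fully open they stand 13 mm farther back than shut.
Start: joints at [-1.208, 0.052, 1.401, -0, 1.689, -0.07], TCP at [0.22, -0.477, 0.405] pointing down, gripper open.
Joint ranges: [-2.9, 2.9], [-0.91, 2.17], [0.12, 2.37], [-1.06, 4.2], [0.26, 2.73], [-2.93, 2.93]. Speed limits (rad/s): [2.57, 2.57, 3.01, 3.14, 3.14, 3.14].

INTERFACE

Orientations are given as a unit quaternion [w, x, y, z].
In Python, from rig import r, status, eyes, boxes_of, outline_of gives the robot as it stands. Calls block until the motion is done:
- r.movep(position, orientation): joint-space move of the TCP to a pose.
- r.movel(position, orientation=None, v=0.15): straight line of the TCP; orientation=None keeps the orientation; v is the mean speed in m/s.
- r.movej(angles): joint-space move.
- r.let_go() and r.grasp(): open the fingers fully, or close them until they stop; the grip force is fixed at half the most.
- r.sleep(seconds).
- r.ik(position, orientation): joint angles nearest the present ones, or None.
- status.sense(): the state.
- eyes.grab_frame(name): name is "scene" or "top" or "wrist"; returns (picture, depth): 384x512x3 uint8, blue, green, red; 384x512 float32, m along the optical axis (not along the pixel's ray), 0 where there is no reading.
- eyes.camera_info(name): a dict with "mtx" (3x3 intrinsics, pixels), "dist" ([k1, k2, p1, p2, k3] as OpenCV has them; the pictures are not rectified), "origin" and "orientation" of the camera in the world. Camera axes: x right, y up, looking along -z (the intrinsics and any distortion apply to the point x, -y, -z); pixel columns grow to the right and rows downward; lengths in m; the calibration is good to about 2 mm. A picture is of the moment at which its call begins: read the wrist's pose just before it. camera_info takes no time and is no camera call; for the wrist camera it gives the pose at the moment of the call.
A pose or a line that the arm cannot do raises r.Unreachable and nothing moves.
- r.job_done(): hands the job in, once; it reports no verdict.
Trained networks look in the newest picture that a camera, given by its name, has taken for a name from the list of things; names that differ only in an ending like _2 or _b are one class to them, and where a whole thing is asked for, a point or a joint stands for the part that bears it (a point fixed in the world has none). Each returns a list of dicts, best first, with "conf" (0 to 1); they miss things now and then, are a little off and sometimes report something else, mostly with a low value. They report only what shows in the picture. A call takes as long as a camera call. They do not tell look-alikes from the thing itself.
- boxes_of(thing, camera): "box" ([centre column, centre row, width, height] in pixels, round what is visible of it).
- outline_of(thing, camera): "mask" (384x512 bool, what is visible of it) and "box" ([centre column, centre row, width, height] in pixels, round what is visible of it).
The state is a dict: "time_s": time; "joint_pos": joint angles; "qd": joint speeds; "tau": joint torques, N m; "position": TCP position; "tool_rot": TCP orientation; "force": force on the tool from outside, world axes, zero at the start; "moment": the same for the moment, N m; "gripper_width": opening from 0.0 (shut) to 1.0 (fully open).
Only numpy, scipy, OpenCV 4.12 (cv2) and the standard library are available. Lean on these libraries where they do the work, as an engineer would, in place of code of your own. Each camera call takes 0.05 s, during which the arm holds its last target.

TASK

Open the white solvent jug for use: first turn its small black vent cap anticlockwise by about a sixth of a turn to let the pressure off, and leave it open; then press the red push-and-turn safety cap down, twist it anticlockwise until it is free, and lift it off. Finish while still holding the red cap level and straight above the jug's mouth, about five centimetres clear of it; do not let go or put it down, and leave the torch, jar, fuse holder and caddy where they stand.

Things in the scene. Friction and masses are not known exactly. Their poses are not given: they have to be found in the camera images.
- jug: White plastic solvent jug, 118 (x) by 250 (y) mm, strapped in a bracket bolted to the shelf: it cannot move. Origin: centre of its underside on the shelf; z up, y along its length. Top deck 150 mm above the shelf; a carrying handle lies flush with the deck between the two shoulders. Red safety cap on the neck at the +y end (axis at y = +80 mm), black vent cap at the -y end (y = -85 mm).
- jug_mouth (a point): Centre of the neck's rim, 186 mm above the shelf, 36 mm above the deck; the neck is 29 mm across (lugs reach 42 mm across), z up.
- vent_grip (a point): Black ribbed captive vent cap, 28 mm across and 22 mm high, its underside 12 mm above the deck. The point is on its axis, 12 mm above its underside (174 mm above the shelf), a good height to grip. Its axis is vertical.
- vent (a joint): Turn of the vent cap in rad: 0 is screwed shut, grows anticlockwise seen from above, stop at 1.8. It starts between 0 and 0.12 and does not rise. Turning takes about 0.07 N m of friction and it stays where it is left.
- cap_center (a point): Red ribbed push-and-turn safety cap, 52 mm across, 27 mm high, about 47 g, locked on the neck. Point on its axis half-way up (185.5 mm above the shelf while locked); z up, x along the jug's x while locked. Unpressed it turns at most 3 degrees. Held pressed, it turns anticlockwise from above only; from 47 to 130 degrees it is free and lifts straight off: aim for 70.
- liner (a joint): Spring disc inside the safety cap: how far (m) the cap is pressed down on the rim, about 0 while locked, -0.002 when the cap is off. Two tabs of the cap sit in notches under lugs of the neck; the cap must be pressed down 5 to 7 mm, and kept so while it turns past them. Pressing takes 7 N to start, 12 N at 5 mm; it stops at 7 mm (13.5 N). Once free, the cap rises about 2 mm by itself.
- torch_center (a point): Bystander: yellow torch, 56 mm across at the head, 135 mm tall, standing on its head; point on its axis half-way up.
- jar_center (a point): Bystander: closed glass jar of fuses, 70 mm across, 94 mm tall; point on its axis half-way up.
- fuse_holder_center (a point): Bystander: black plastic fuse holder, 95 by 30 mm, 49 mm high; point at its centre, 24 mm up.
- caddy: Bystander: closed blue tool caddy, 304 (x) by 164 (y) mm, 138 mm high with its handle; origin at the centre of its underside.
Not all that is in view belongs to the job. Of the things shaped like the part that bears cap_center, the red one is meant.

How it is judged:
On the way, in this order (a step that is already met when the one before it is completed fails the run):
1. the vent cap is opened by at least 0.8 rad while the safety cap is still locked on (value of joint vent above 0.8 rad and angle between the x axis of cap_center and the x axis of jug, either way round below 0.3 rad and z of cap_center in the frame of jug below 0.1905 m), for 0.2 s.
2. the safety cap is pressed down by at least 3.5 mm before it turns (z of cap_center in the frame of jug below 0.182 m and angle between the x axis of cap_center and the x axis of jug, either way round below 0.3 rad), for 0.05 s.
3. the safety cap is twisted by more than 0.7 rad while on the neck (angle between the x axis of cap_center and the x axis of jug, either way round above 0.7 rad and z of cap_center in the frame of jug below 0.1915 m and horizontal distance between cap_center and jug_mouth below 0.006 m), for 0.05 s.
At the end, for the whole second after the job is handed in: The safety cap is held between the fingers, still, within 15 degrees of level, within 30 mm of the mouth's axis, its underside 25 to 100 mm above the rim and touching nothing of the jug; the vent cap is still open by at least 0.75 rad (z of cap_center in the frame of jug between 0.2245 and 0.2995 m and horizontal distance between cap_center and jug_mouth below 0.03 m and angle between cap_center's own z axis and vertical below 0.26 rad and contact force between the fingers and cap above 1 N and contact force between cap and jug below 0.1 N and linear speed of cap below 0.03 m/s and value of joint vent above 0.75 rad); the arm keeps its last pose, push and grip.
It fails at once if the yellow torch is moved by more than 30 mm (distance of torch_center from where it was at the start of the episode above 0.03 m).
It fails at once if the glass jar is moved by more than 30 mm (distance of jar_center from where it was at the start of the episode above 0.03 m).
It fails at once if the black fuse holder is moved by more than 30 mm (distance of fuse_holder_center from where it was at the start of the episode above 0.03 m).
It fails at once if the blue tool caddy is moved by more than 30 mm (distance of caddy from where it was at the start of the episode above 0.03 m).
It also fails if it takes over 48 s, if anything falls off the work surface, if the arm or the gripper's body presses on something with over 40 N, if the wrist force passes 120 N, or if a joint passes its speed limit or range.

## Working session

There is one attempt and no reset: what is moved stays moved. The work goes in short steps, each a Python script; the robot and the scene stay as the last script left them, time stands still between calls to the robot, and variables do not carry over. Pictures are saved under pics/ and viewed, and the job is handed in when it is done.

```bash
ls; mkdir -p pics
cat > h.py <<'E'
import numpy as np, cv2
from scipy.spatial.transform import Rotation as R
from rig import r, status, eyes, boxes_of, outline_of
def rot(q): return R.from_quat([q[1],q[2],q[3],q[0]])
def unproj(info,px,z):
    px=np.asarray(px,float).reshape(-1,1,2)
    n=cv2.undistortPoints(px,np.array(info["mtx"]),np.array(info["dist"])).reshape(-1,2)
    z=np.asarray(z).reshape(-1)
    c=np.c_[n[:,0]*z,-n[:,1]*z,-z]
    return rot(info["orientation"]).apply(c)+np.array(info["origin"])
def cloud(info,depth):
    v,u=np.nonzero(depth>0)
    return np.c_[u,v],unproj(info,np.c_[u,v],depth[v,u])
E
python3 - <<'E'
from h import *
s=status.sense();print(s)
for n in("scene","top","wrist"):
    i=eyes.camera_info(n);print(n,i)
    p,d=eyes.grab_frame(n);cv2.imwrite(f"pics/{n}0.png",p);np.savez(f"{n}0.npz",p=p,d=d,**{k:np.array(v) for k,v in i.items()})
    for t in("jug","cap_center","vent_grip"):
        print(t,[(np.round(b["box"]),round(b["conf"],2)) for b in boxes_of(t,n)])
E
```

```text
pics
{'time_s': 0.0, 'joint_pos': array([-1.20830281e+00,  5.28262290e-02,  1.40176500e+00, -9.23057129e-06,
        1.68859078e+00, -7.02843727e-02]), 'qd': array([-0.00112539,  0.00016161, -0.00014375,  0.00054476, -0.00034071,
       -0.00154418]), 'tau': array([ 6.19375551e-04, -3.81668258e+01, -3.60188735e+01,  2.56786012e-05,
        6.20530453e-03,  7.54896007e-06]), 'position': array([ 0.22019645, -0.47655057,  0.40385739]), 'tool_rot': array([-7.85541373e-04,  9.76678932e-01,  2.14703594e-01, -1.20227971e-04]), 'force': array([ 0.1172009 ,  0.12702135, -0.00599634]), 'moment': array([-0.00958047,  0.00726196,  0.06096698]), 'gripper_width': 1.0038405548917866}
scene {'mtx': array([[450.63200007,   0.        , 250.46760067],
       [  0.        , 450.63200007, 195.77175766],
       [  0.        ,   0.        ,   1.        ]]), 'dist': array([-0.00812389,  0.        ,  0.        ,  0.        ,  0.        ]), 'origin': array([1.27085789, 0.42513993, 1.17175518]), 'orientation': array([0.48513188, 0.16640854, 0.28855466, 0.80851188])}
jug [(array([248., 205.,  88.,  83.]), 0.72)
[... 560 characters left out ...]
457295,  0.08161373, -0.08217436, -0.68990729])}
jug [(array([267., 193.,  84.,  50.]), 0.89)]
cap_center [(array([241., 183.,  18.,  24.]), 0.61), (array([210., 205.,  17.,  19.]), 0.48), (array([211., 176.,  12.,  16.]), 0.46)]
vent_grip [(array([295., 185.,   8.,   4.]), 0.62)]
wrist {'mtx': array([[309.51408417,   0.        , 250.69502023],
       [  0.        , 309.51408417, 192.23349149],
       [  0.        ,   0.        ,   1.        ]]), 'dist': array([-0.03903878,  0.        ,  0.        ,  0.        ,  0.        ]), 'origin': array([ 0.28954062, -0.44437556,  0.37339583]), 'orientation': array([ 0.83294535, -0.12652802,  0.08025259, -0.53268398])}
jug []
cap_center []
vent_grip []
```

Run:
```python
import cv2
a=cv2.imread("pics/scene0.png");b=cv2.imread("pics/top0.png")
cv2.imwrite("pics/sc.png",cv2.resize(a[120:300,100:370],None,fx=2.9,fy=2.9,interpolation=2))
cv2.imwrite("pics/tc.png",cv2.resize(b[90:290,130:400],None,fx=2.9,fy=2.9,interpolation=2))
```

```text
(no output)
```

View pics/sc.png

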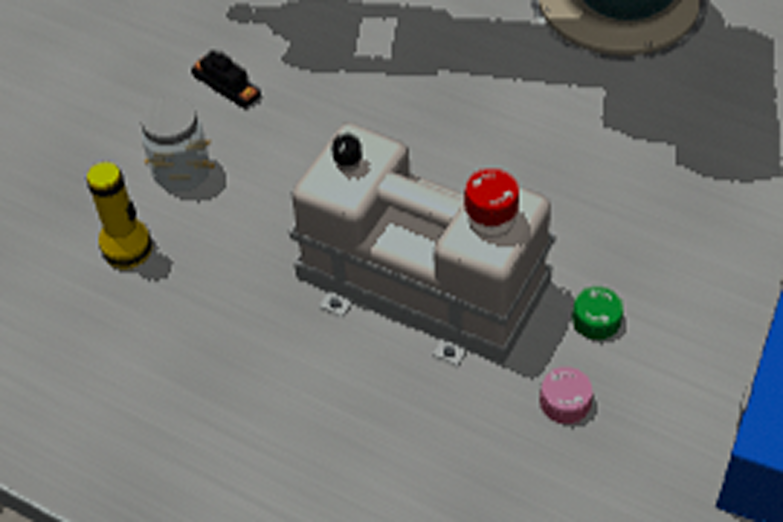

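View pics/tc.png

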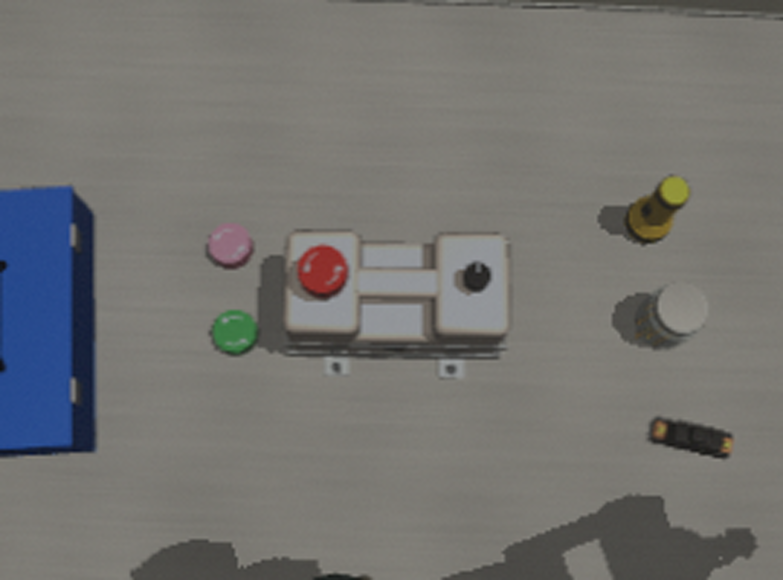

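View pics/scene0.png

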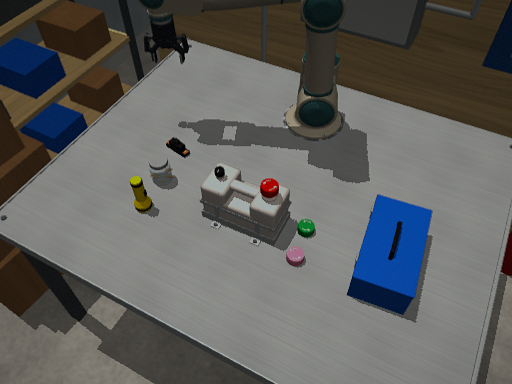

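The red cap sits on the jug at scene pixel (270,187) and top pixel (241,183). The black vent is at (220,172) in scene and (294,185) in top. The torch, jar and fuse holder stand past the vent end, and the caddy past the cap end. Next I turn these pixels into positions.

Run:
```python
from h import *
from scipy.ndimage import label
for n in("scene","top"):
    f=np.load(n+"0.npz");info={k:f[k] for k in("mtx","dist","origin","orientation")}
    uv,P=cloud(info,f["d"]);col=f["p"][uv[:,1],uv[:,0]].astype(int)
    # table check
    m=(abs(P[:,2])<.03)&(abs(P[:,0]-.45)<.3)&(abs(P[:,1])<.3);print(n,"table z",np.median(P[m,2]))
    for nm,c in(("red",(col[:,2]>90)&(col[:,1]<60)&(col[:,0]<60)),("black",col.max(1)<60)):
        k=c&(P[:,2]>.13)&(P[:,2]<.25)&(P[:,0]>.3)&(P[:,0]<.7)
        q=P[k];print(nm,k.sum(),np.median(uv[k],0) if k.any() else 0,q.min(0),q.max(0),q.mean(0))
        t=q[q[:,2]>np.percentile(q[:,2],95)-.006];print(" top",len(t),t.mean(0),(t.min(0)+t.max(0))/2)
    k=(P[:,2]>.14)&(P[:,2]<.158)&(P[:,0]>.25)&(P[:,0]<.7)&(abs(P[:,1])<.3)&(col.min(1)>90)
    q=P[k];print("deck",k.sum(),q.mean(0),cv2.minAreaRect((q[:,:2]*1000).astype(np.float32)),np.median(q[:,2]))
```

```text
scene table z 0.000794952587066966
red 164 [269. 185.] [0.49928959 0.04738092 0.1945648 ] [0.55024434 0.09639098 0.20408828] [0.52563003 0.07244944 0.19948454]
 top 150 [0.52478239 0.07271548 0.19986322] [0.52476697 0.07171147 0.20041293]
black 345 [266. 194.] [ 0.3002676  -1.25991243  0.13013577] [0.65589591 0.45085289 0.19721991] [0.49918456 0.03664929 0.15590078]
 top 68 [ 0.53429819 -0.01841707  0.18658301] [ 0.5342779  -0.0031981   0.18984257]
deck 1417 [ 0.53697441 -0.00938629  0.14893748] ((526.0869140625, -9.168647766113281), (117.43272399902344, 247.2082977294922), 0.9686107635498047) 0.14918755237484427
top table z 0.0002546158388053721
red 169 [241. 183.] [0.50248711 0.04821764 0.15141836] [0.55042419 0.09774368 0.20343598] [0.52545116 0.07165362 0.19881914]
 top 162 [0.52536861 0.07128425 0.19935813] [0.52645565 0.07150453 0.19983427]
black 157 [129. 189.] [ 0.42626393 -0.32326297  0.13018009] [0.63420473 0.44688018 0.19344562] [0.49896281 0.21366215 0.15385581]
 top 49 [ 0.52615532 -0.08313249  0.18448563] [ 0.52114456 -0.01628729  0.18688897]
deck 1592 [ 0.52568189 -0.01794539  0.14891657] ((528.8363647460938, -8.712287902832031), (113.20680236816406, 245.19873046875), 1.9460300207138062) 0.14917826636401021
```

```bash
cat >> h.py <<'E'
def down(psi):
    q=(R.from_euler('z',psi)*R.from_euler('x',np.pi)).as_quat(); return [q[3],q[0],q[1],q[2]]
def S():
    s=status.sense(); print("t%.2f"%s["time_s"],"p",np.round(s["position"],4),"F",np.round(s["force"],1),"M",np.round(s["moment"],2),"w%.3f"%s["gripper_width"],"q6 %.2f"%s["joint_pos"][5]); return s
E
python3 - <<'E'
from h import *
r.movep([.45,-.09,.46],down(.0)); s=S()
i=eyes.camera_info("wrist");p,d=eyes.grab_frame("wrist");cv2.imwrite("pics/w1.png",p);np.savez("w1.npz",p=p,d=d,**{k:np.array(v) for k,v in i.items()})
print(i["origin"],[(np.round(b["box"]),b["conf"]) for b in boxes_of("vent_grip","wrist")],[(np.round(b["box"]),b["conf"]) for b in boxes_of("cap_center","wrist")])
uv,P=cloud(i,d);col=p[uv[:,1],uv[:,0]].astype(int)
for nm,c in(("red",(col[:,2]>80)&(col[:,1]<60)&(col[:,0]<60)),("black",col.max(1)<70)):
    k=c&(P[:,2]>.155)&(P[:,2]<.22)&(abs(P[:,0]-.527)<.05)&(abs(P[:,1]+.01)<.12)
    q=P[k]
    if not k.any(): print(nm,"none");continue
    print(nm,k.sum(),uv[k].min(0),uv[k].max(0),q.min(0),q.max(0))
    t=q[q[:,2]>np.percentile(q[:,2],90)-.004];print(" top",len(t),t.mean(0),(t.min(0)+t.max(0))/2,cv2.minEnclosingCircle((t[:,:2]*1000).astype(np.float32)))
E
```

```text
t2.26 p [ 0.45   -0.0906  0.4598] F [0.2 0.  0.2] M [ 0.01 -0.02 -0.04] w1.002 q6 1.29
[ 0.52625643 -0.09014638  0.42860058] [(array([253.,  90.,  32.,  40.]), 0.78)] [(array([21., 37., 41., 43.]), 0.9), (array([ 42., 100.,  84.,  72.]), 0.8), (array([ 28., 139.,   5.,  10.]), 0.44)]
red 3434 [ 0 63] [ 80 134] [0.50004891 0.0449826  0.17137796] [0.5508647  0.09521165 0.20073978]
 top 3211 [0.52650998 0.0697762  0.19842227] [0.52582381 0.07045249 0.1980612 ] ((526.1212158203125, 71.3797378540039), 26.005102157592773)
black 1124 [42 66] [271 132] [ 0.5012825  -0.10599241  0.17234499] [0.54898275 0.06551427 0.19816995]
 top 1059 [ 0.52637465 -0.0715689   0.18431228] [ 0.52513262 -0.02023907  0.18984181] ((516.8025512695312, -20.0835018157959), 86.99349212646484)
```

View pics/w1.png

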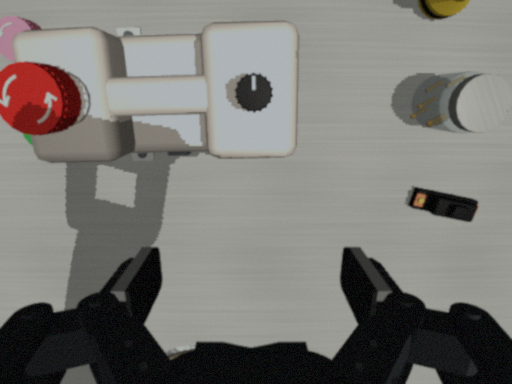

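The wrist view shows the black vent cap at (254,92), its white mark pointing up. The red cap is at the left edge, (40,98). I refine the vent centre.

Run:
```python
from h import *
f=np.load("w1.npz");i={k:f[k] for k in("mtx","dist","origin","orientation")}
uv,P=cloud(i,f["d"]);col=f["p"][uv[:,1],uv[:,0]].astype(int)
k=(P[:,2]>.178)&(P[:,2]<.19)&(abs(P[:,1]+.093)<.03)&(abs(P[:,0]-.53)<.03)
q=P[k];print(k.sum(),uv[k].min(0),uv[k].max(0),q.mean(0),cv2.minEnclosingCircle((q[:,:2]*1000).astype(np.float32)))
k=(P[:,2]>.19)&(P[:,2]<.21)&(abs(P[:,1]-.07)<.04)&(abs(P[:,0]-.53)<.04);q=P[k];print(q.mean(0),cv2.minEnclosingCircle((q[:,:2]*1000).astype(np.float32)))
k=(P[:,2]>.143)&(P[:,2]<.153)&(P[:,1]>-.15)&(P[:,1]<-.06);q=P[k];print(cv2.minAreaRect((q[:,:2]*1000).astype(np.float32)))
```

```text
1136 [234  72] [272 112] [ 0.52971929 -0.09249328  0.18334163] ((529.6135864257812, -92.45420837402344), 14.944005012512207)
[0.52645311 0.06870147 0.19800233] ((525.9893188476562, 71.62091827392578), 26.754411697387695)
((529.2732543945312, -95.6709976196289), (71.33404541015625, 114.20817565917969), 89.9958724975586)
```

Run:
```python
from h import *
V=[.5295,-.0930]; a=.40
r.movep(V+[.40],down(a)); S()
r.movel(V+[.331],down(a),v=.07); S()
r.grasp(); s=S()
p=list(s["position"])
for k in range(1,5):
    r.movel(V+[.331],down(a+1.15*k/4)); S()
p,d=eyes.grab_frame("wrist");cv2.imwrite("pics/w2.png",p)
r.let_go();r.movel(V+[.40],v=.15);S()
p,d=eyes.grab_frame("wrist");cv2.imwrite("pics/w3.png",p)
```

```text
t2.89 p [ 0.5296 -0.0934  0.3993] F [-0.2 -0.1  0.9] M [ 0.06 -0.02 -0.01] w1.000 q6 0.93
t4.03 p [ 0.5296 -0.093   0.3316] F [-0.   0.6  0.1] M [ 0.01  0.01 -0.06] w1.001 q6 0.93
t4.60 p [ 0.5294 -0.0927  0.3314] F [-4.4  3.6  4. ] M [ 0.57  0.54 -0.02] w0.307 q6 0.93
t5.04 p [ 0.5294 -0.0926  0.3314] F [-3.5  2.4  5.3] M [0.7  0.71 0.14] w0.303 q6 0.64
t5.48 p [ 0.5293 -0.0925  0.3314] F [-5.   4.8  6.5] M [0.8  0.91 0.05] w0.307 q6 0.35
t5.92 p [ 0.5292 -0.0925  0.3314] F [-6.   5.1  5.2] M [0.82 1.06 0.03] w0.310 q6 0.07
t6.37 p [ 0.5291 -0.0924  0.3314] F [-8.   5.6  6.8] M [0.84 1.24 0.03] w0.306 q6 -0.22
t7.63 p [ 0.5294 -0.093   0.3991] F [-0.4  0.7 -0.8] M [ 0.02 -0.01 -0.  ] w0.998 q6 -0.22
```

View pics/w3.png

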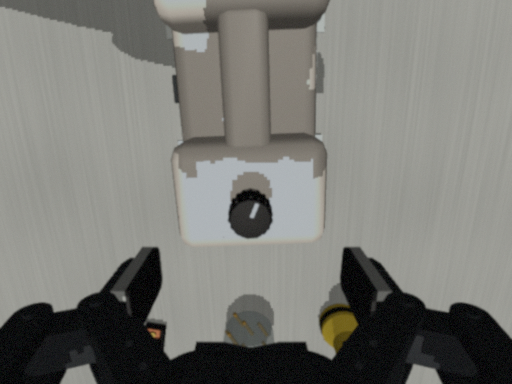

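View pics/w2.png

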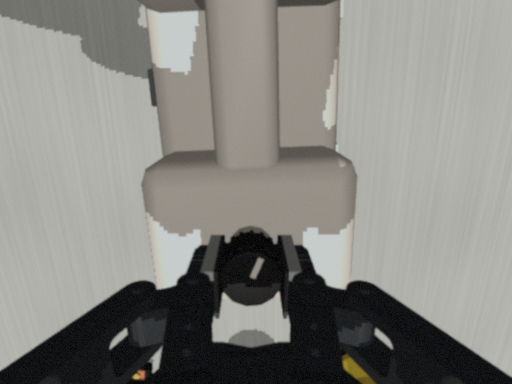

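The vent's white mark went from +x to about 63° anticlockwise (≈1.1 rad), so the vent is open. Next is the red cap: grip it, then press.

```bash
python3 - <<'E'
from h import *
C=[.5258,.0717]; a=.40
r.movep(C+[.42],down(a)); S()
r.movel(C+[.3415],down(a),v=.07); S()
r.grasp(); S()
p,d=eyes.grab_frame("wrist");cv2.imwrite("pics/w4.png",p)
for dz in(.003,.006,.0072):
    r.movel(C+[.3415-dz],down(a),v=.03); S()
p,d=eyes.grab_frame("wrist");cv2.imwrite("pics/w5.png",p)
E
python3 -c "
import cv2,numpy as np
a=cv2.imread('pics/w4.png');b=cv2.imread('pics/w5.png')
cv2.imwrite('pics/w45.png',cv2.resize(np.hstack([a[130:,100:400],b[130:,100:400]]),(790,335)))"
```

```text
t8.99 p [0.5259 0.0714 0.4195] F [ 0.6 -0.6 -0.4] M [-0.05  0.05  0.  ] w0.997 q6 1.24
t10.27 p [0.5259 0.0717 0.3421] F [ 0.2  0.5 -0.9] M [-0.01  0.03  0.01] w0.998 q6 1.24
t10.68 p [0.5258 0.0717 0.3422] F [-1.5 -0.1  3.6] M [ 0.11  0.34 -0.03] w0.597 q6 1.24
t10.97 p [0.5259 0.0718 0.3399] F [-2.7  0.6  8.6] M [0.11 0.54 0.03] w0.595 q6 1.24
t11.22 p [0.5259 0.0717 0.3374] F [-1.5  0.7 11.7] M [0.08 0.62 0.01] w0.597 q6 1.24
t11.47 p [0.5259 0.0717 0.3365] F [-4.   0.3 12.3] M [0.06 0.69 0.02] w0.591 q6 1.24
```

View pics/w45.png

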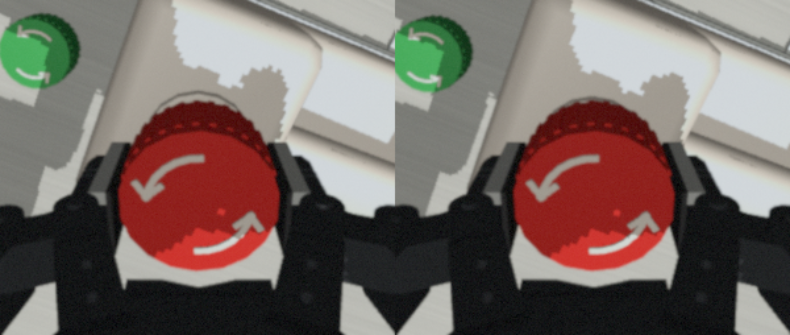

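The cap has not slipped in the grip, and it is pressed about 5.5 mm. I press a little more, then twist.

Run:
```python
from h import *
C=[.5258,.0717]; a=.40; z=.3415-.0082
r.movel(C+[z],down(a),v=.03); s=S()
for k in range(1,6):
    r.movel(C+[z],down(a+1.25*k/5)); S()
p,d=eyes.grab_frame("wrist");cv2.imwrite("pics/w6.png",p)
p,d=eyes.grab_frame("scene");cv2.imwrite("pics/s6.png",cv2.resize(p[120:260,180:340],(800,600)[:2] and (686,600)))
```

```text
t11.78 p [0.5259 0.0717 0.3357] F [-5.1 -0.1 13. ] M [ 0.07  0.68 -0.03] w0.595 q6 1.24
t12.18 p [0.5261 0.0719 0.336 ] F [-1.7  1.7 13. ] M [0.24 0.37 0.03] w0.592 q6 0.99
t12.57 p [0.5261 0.072  0.3359] F [-2.2  2.  12.1] M [0.32 0.48 0.11] w0.594 q6 0.74
t12.97 p [0.526  0.0721 0.3359] F [-2.3  2.1 12.1] M [0.42 0.56 0.07] w0.595 q6 0.49
t13.38 p [0.526  0.0721 0.3359] F [-2.4  2.7 13.6] M [0.41 0.55 0.03] w0.592 q6 0.24
t13.78 p [0.526  0.0721 0.3359] F [-3.   2.5 12.8] M [0.31 0.55 0.02] w0.591 q6 -0.01
```

View pics/w6.png

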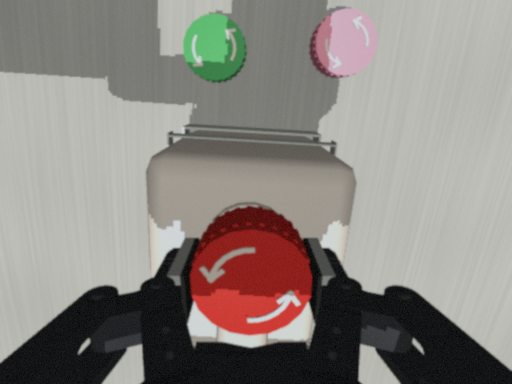

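The arrows kept their place in the gripper's frame, so the cap turned about 70° with it. Next I lift.

Run:
```python
from h import *
C=[.5259,.0718]; q=down(1.65)
r.movel(C+[.3415],q,v=.03); S()
r.movel(C+[.348],q,v=.04); s=S()
if abs(s["force"][2])<12:
    r.movel(C+[.4055],q,v=.06); r.sleep(.5); S()
i=eyes.camera_info("wrist");p,d=eyes.grab_frame("wrist");cv2.imwrite("pics/w7.png",p)
i=eyes.camera_info("scene");p,d=eyes.grab_frame("scene");cv2.imwrite("pics/s7.png",cv2.resize(p[110:260,180:350],(680,600)))
```

```text
t14.30 p [0.5261 0.0721 0.343 ] F [-0.3  1.9  6.3] M [0.24 0.15 0.  ] w0.595 q6 -0.01
t14.62 p [0.5259 0.0717 0.3477] F [-0.3 -0.2 -0.1] M [ 0.04  0.01 -0.04] w0.595 q6 -0.01
t16.23 p [0.5259 0.0718 0.4054] F [ 0.2  0.7 -0.2] M [-0.02  0.01  0.01] w0.597 q6 -0.01
```

View pics/w7.png

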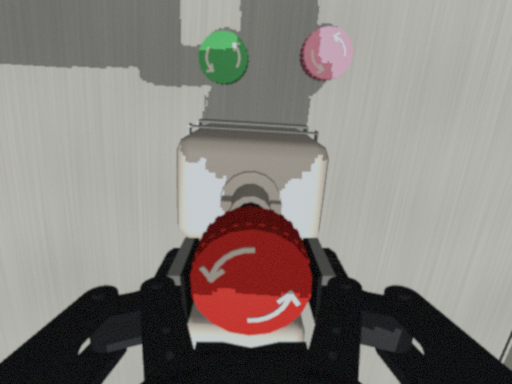

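View pics/s7.png

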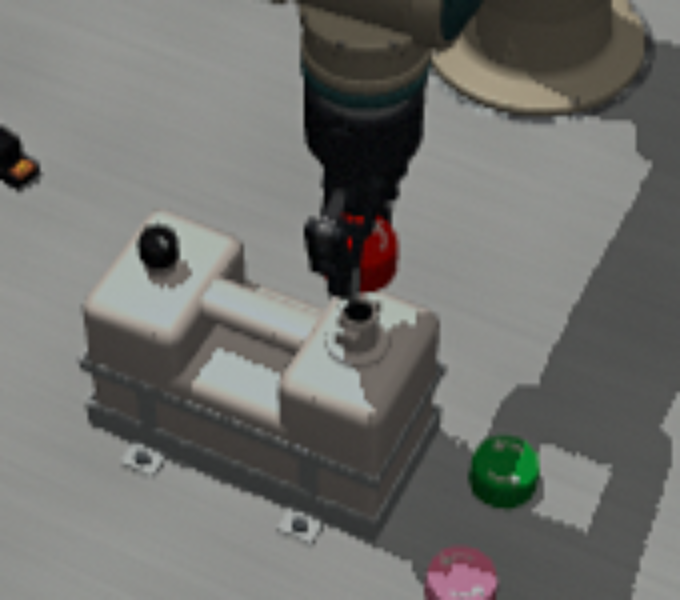

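The scene view shows the bare neck, with its open mouth at about (360,312), and the red cap level in the fingers above it. I hand the job in.

Run:
```python
from h import *
S(); r.job_done(); S()
```

```text
t16.32 p [0.5259 0.0718 0.4055] F [ 0.1  0.3 -0.4] M [ 0.   -0.01  0.01] w0.593 q6 -0.01
the job is handed in; nothing more can be done
the job is handed in; nothing more can be done
```

The jug is open and the job was handed in at 16.3 s of the 48 s allowed. `job_done` gives no verdict, so what follows comes from my own checks.

- **Vent cap:** I turned the gripper about 1.15 rad anticlockwise. In the wrist picture the cap's mark ended about 63° (1.1 rad) round from its starting direction. I judged that by eye, and it is clear of the 0.8 rad needed.
- **Red cap:** I pressed it about 6 mm (13 N), twisted it 1.25 rad (about 72°) while pressed, and lifted it off. It did not slip in the grip.
- **Final pose:** The cap looked level in the fingers above the neck. From the gripper height, its underside is about 50 mm above the rim. The force on the tool was close to zero, so nothing was touching the jug.
- **Bystanders:** The arm stayed clear of the torch, jar, fuse holder and caddy throughout. I did not measure their positions again at the end.

None of these checks failed or disagreed with another.

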